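# Check a jack spindle's thread with the pitch gauge

### The job

Take the largest of the three toothed thread gauges from the rack and seat all its teeth in the thread of the spindle clamped in the V-blocks, feeling lightly along the crests until they drop fully home and the leaf sits flat, upright and square along the top of the spindle. Keep it lightly pressed there for a good second to check the fit, never forcing it, then put it back in the place in the rack it came from and let go, leaving everything else alone.

Things in the scene. Friction and masses are not known exactly. Their poses are not given: they have to be found in the camera images.
- gauge_grip (a point): Grip of the 12 mm gauge (see gauge): this point is inside the grip, 58 mm above the tooth tips, 28 mm above the grip's underside, 20 mm below the gauge's top. Grip 18 mm thick (y), 58 mm long (x), 47 mm high. x along the row of teeth, y across the leaf's thickness, z up. 74 mm above the bench while in the rack.
- gauge_seat (a point): Same gauge and axes: middle of the row of five teeth, at the height of the gaps between them, 52 mm straight below gauge_grip. The teeth reach 6 mm further down (3.4 mm wide at the tip, 6.6 mm at the base, 12 mm pitch). Fully home, this point lies on the top line of the spindle's crests, a tooth in each gap of the thread.
- thread_top (a point): Top line of the thread crests, half-way between the V-blocks, 95 mm above the bench; x along the spindle, z up. Thread 79 mm each way, pitch 12 mm, 6.5 mm deep, crests 4.4 mm wide, gaps 7.6 mm wide at the top, 4.2 mm at the bottom. Where the crests lie along x is NOT given by this point and differs from start to start: feel or see it.
- stand: Fixed base plate, 290 x 96 mm, with two V-blocks holding the spindle: a level 50 mm steel bar with trapezoidal thread, clamped by its plain ends, that neither turns nor slides. Origin under its centre on the bench; x along the spindle. Clamp bows 107 mm each way from the middle, 130 mm high above the bench.
- gauge: The 12 mm pitch gauge to use, the largest of three in the rack: steel leaf on edge, 5 mm thick, 64 mm long, 78 mm tall, teeth down, black grip scales on both faces of its upper part. 0.1 to 0.21 kg. Origin at the height of its tooth tips, mid-row; x along the teeth, y across the thickness, z up.
- rack: Fixed plywood rack, 74 x 216 mm, 46 mm high: two upright boards 30 mm apart, each with three notches 10 mm wide, 36 mm deep, at y = -72, 0, 72 mm. A leaf drops into a facing pair, lying along the rack's x; the grip's underside rests on the boards. The gauges swap places between starts. Origin under its centre.
- gauge_mid: Bystander: the 8 mm pitch gauge in the rack, leaf 52 mm long; origin at its tooth tips.
- gauge_small: Bystander: the 6 mm pitch gauge in the rack, leaf 40 mm long; origin at its tooth tips.
- nut: Bystander: bronze flanged nut, 92 mm across, 46 mm high, origin under its centre.
- caliper: Bystander: caliper lying flat, 210 mm long.
- cutters: Bystander: side cutters lying flat, 150 mm long.
- screwdriver: Bystander: screwdriver lying flat.
- tape: Bystander: roll of black tape, 68 mm across, 19 mm high.
- meter: Bystander: hand-held meter lying flat, 150 x 78 x 45 mm.
There are look-alikes about, which are no part of the job. What is shaped like the gauge but orange is not meant.

How it is judged:
By the outcome, as a careful person would: the job done as asked, in the order asked, and still so for the second after the job is handed in, with the robot touching nothing.
It also fails if it takes over 70 s, if anything falls off the work surface, if the arm or the gripper's body presses on something with over 40 N, if the wrist force passes 120 N, or if a joint passes its speed limit or range.

### The arm

A 6-joint arm with a two-finger parallel gripper is mounted at the origin on the work surface. World frame = base frame: x ahead of the robot, y to its left, z up, the work surface at z = 0. Lengths are in m, angles in rad, forces in N, time in s.
With the tool pointing down it reaches from about 0.3 to 0.875 m from the base axis. Payload 6.4 kg.
Tool frame: the origin (TCP) lies on the centre line of the jaws, within the pads' length; the fingertips stand 11 mm ahead of it and the grasp point (between the pads) lies 8 mm behind it; x points along the fingers, y is the direction in which the jaws open and shut, and the axes are right-handed (so a half turn about x gives the same grasp; the last joint's range is limited). The gripper opens to 85 mm and grips with 20 to 120 N. Pads are 22 mm wide; open, the fingers measure 114 mm over their backs; the gripper's body (76 mm by 85 mm) begins 54 mm behind the grasp point. The pads swing forward as they close: fully open they stand 13 mm farther back than shut.
Start: joints at [-1.354, 0.181, 1.607, -0, 1.354, -0.206], TCP at [0.236, -0.524, 0.214] pointing down, gripper open.
Joint ranges: [-2.99, 2.99], [-0.89, 2.07], [0.3, 2.58], [-1.14, 4.28], [0, 2.63], [-3.12, 3.12]. Speed limits (rad/s): [2.57, 2.57, 3.01, 3.14, 3.14, 3.14].

### API

Orientations are given as a unit quaternion [w, x, y, z].
In Python, from bench import ctrl, camera, hand_in gives the robot as it stands. The module is installed in compiled form; this text tells all that it offers.
- The arm moves only by the tool drive_tool, never from a script. Its argument "increments" is a list of rows, each a list of 7 numbers: the shift along the tool's x, y, z in m, then the turn, a rotation vector about the tool's x, y, z in degrees, then the gripper's target within -1 to 1 (fully open at 1, half-way at 0, shut at -1). In form: [[dx, dy, dz, rx, ry, rz, claw], ...]. A call has 1 to 10 rows; each row shifts and turns the commanded pose from where the row before left it, along the tool's axes as they then stand; what a row does not reach is not made up. A row lasts 1/8 s, in which the tool goes at most 62.5 mm and 10.7 degrees, less where a joint would pass 70% of its speed; a pose out of reach is approached as far as the arm can. A call is refused whole if a number of a shift passes 0.0625 or a number of a turn 10.7, either way. A call with a gripper value outside its range is refused whole. The fingers move at their own pace and stop on an object; the grip force is fixed at half the most. Time passes only in rows, so rows that do not move let the fingers close. It gives the time, the measured TCP pose, the force and the opening at its end, in the units of the state.
- ctrl.get_obs(): the state, without advancing time (a new reading comes with each control period).
- camera(name): name is "scene" or "top" or "wrist"; returns a dict with "img" (480x640x3 uint8, red, green, blue), "depth" (480x640 float32, m along the optical axis (not along the pixel's ray), 0 where there is no reading), "fx", "fy", "cx", "cy" (pixels), "world_from_camera" (4x4, takes a point from camera to world coordinates); the wrist camera has in their place "hand_eye" (4x4, takes a point from camera to tool coordinates, whose origin is the TCP and whose axes are the tool frame's). Camera axes: x right, y down, z forward; pixel columns grow to the right and rows downward; lengths in m; the calibration is good to about 2 mm. A picture is of the moment at which its call begins: read the wrist's pose just before it.
- hand_in(): hands the job in, once; it reports no verdict.
The state is a dict: "time_s": time; "q": joint angles; "dq": joint speeds; "joint_efforts": joint torques, N m; "eef_pos": TCP position; "eef_rot": TCP orientation; "wrist_force": force on the tool from outside, world axes, zero at the start; "torque": the same for the moment, N m; "opening": opening from 0.0 (shut) to 1.0 (fully open).
Only numpy, scipy, OpenCV 4.12 (cv2) and the standard library are available. Lean on these libraries where they do the work, as an engineer would, in place of code of your own. Each camera call takes 0.05 s, during which the arm holds its last target.

## Working session

There is one attempt and no reset: what is moved stays moved. The work goes in short steps, Python scripts to look and compute and a tool call to move; the robot and the scene stay as the last step left them, time stands still between calls to the robot, and variables do not carry over. Pictures are saved under pics/ and viewed, and the job is handed in when it is done.

Besides the shell and the picture viewer there is one more tool, called after "Request:" by a JSON object that holds its "method" and its "body". drive_tool: Moves the arm, as the interface text tells. Its arguments: {"type":"object","properties":{"increments":{"type":"array","items":{"type":"array","items":{"type":"number"}}}},"required":["increments"]}

```bash
mkdir -p pics; cat > h.py <<'E'
import numpy as np, cv2, pickle
from bench import ctrl, camera, hand_in
from scipy.spatial.transform import Rotation as R
def tcp(o=None):
    o=o or ctrl.get_obs(); T=np.eye(4); w,x,y,z=o['eef_rot']; T[:3,:3]=R.from_quat([x,y,z,w]).as_matrix(); T[:3,3]=o['eef_pos']; return T
def grab(name,tag):
    T=tcp(); c=camera(name)
    c['W']=c['world_from_camera'] if name!='wrist' else T@c['hand_eye']
    cv2.imwrite(f'pics/{tag}.png',c['img'][:,:,::-1]); pickle.dump(c,open(f'pics/{tag}.pkl','wb')); return c
def load(tag): return pickle.load(open(f'pics/{tag}.pkl','rb'))
def cloud(c):
    v,u=np.mgrid[:480,:640]; d=c['depth']; P=np.stack([(u-c['cx'])/c['fx']*d,(v-c['cy'])/c['fy']*d,d],-1)
    W=np.array(c['W']); P=P@W[:3,:3].T+W[:3,3]; P[d==0]=np.nan; return P
def crop(tag,u0,v0,w,h,s,out):
    i=cv2.imread(f'pics/{tag}.png')[v0:v0+h,u0:u0+w]; cv2.imwrite(f'pics/{out}.png',cv2.resize(i,None,fx=s,fy=s,interpolation=cv2.INTER_CUBIC))
E
python3 - <<'E'
from h import *
o=ctrl.get_obs(); print(o); print(tcp())
for n in('scene','top','wrist'):
    c=grab(n,n+'0'); print(n,np.array(c['W']).round(3).tolist(),c['fx'])
E
```

```text
{'time_s': 0.0, 'q': array([-1.35431769e+00,  1.81532695e-01,  1.60803047e+00,  2.10153268e-05,
        1.35378653e+00, -2.06307313e-01]), 'dq': array([-5.48215746e-04, -4.83324711e-04,  2.38327361e-03, -1.69442124e-03,
       -5.22579368e-05,  3.38087868e-04]), 'joint_efforts': array([-4.08945798e-04, -4.44882202e+01, -3.51331902e+01, -2.93407838e-04,
        9.07807698e-03, -2.84174450e-05]), 'eef_pos': array([ 0.23581361, -0.52377596,  0.21277801]), 'eef_rot': array([ 0.14774374,  0.69137046,  0.14898622, -0.69136227]), 'wrist_force': array([-0.61751763, -0.16677969, -0.82251945]), 'torque': array([-0.00151177, -0.02393739, -0.01364101]), 'opening': 0.9951767322819866}
[[-3.57354797e-04  4.10298242e-01 -9.11951328e-01  2.35813606e-01]
 [ 1.72044057e-03 -9.11949785e-01 -4.10298222e-01 -5.23775964e-01]
 [-9.99998456e-01 -1.71558010e-03 -3.80004110e-04  2.12778014e-01]
 [ 0.00000000e+00  0.00000000e+00  0.00000000e+00  1.00000000e+00]]
scene [[-0.73, 0.565, -0.384, 0.929], [0.683, 0.591, -0.428, 0.411], [-0.014, -0.575, -0.818, 0.843], [0.0, 0.0, 0.0, 1.0]] 449.7228693610658
top [[-0.003, -0.985, 0.174, 0.385], [-1.0, 0.006, 0.02, 0.009], [-0.021, -0.174, -0.985, 1.177], [0.0, 0.0, 0.0, 1.0]] 575.9041884804827
wrist [[0.41, -0.864, -0.293, 0.312], [-0.912, -0.389, -0.131, -0.491], [-0.001, 0.321, -0.947, 0.374], [0.0, 0.0, 0.0, 1.0]] 343.0720086280885
```

View pics/scene0.png

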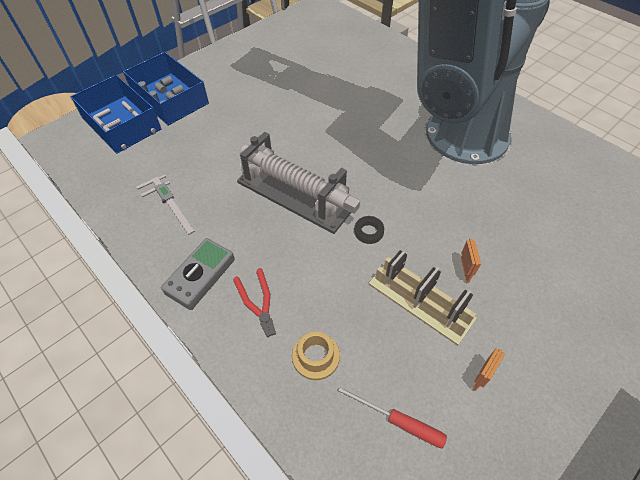

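View pics/top0.png

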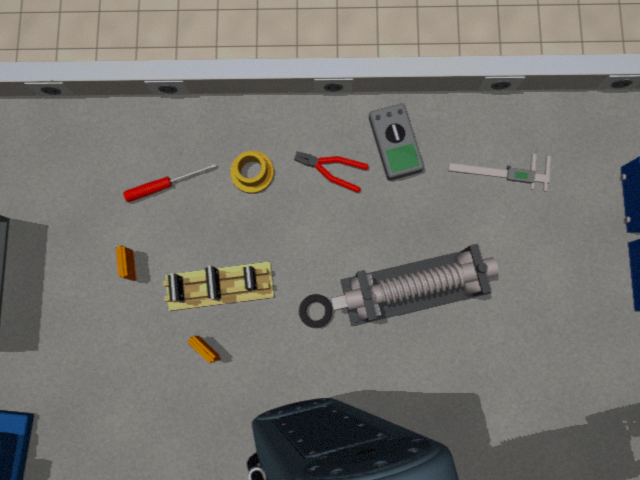

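View pics/wrist0.png

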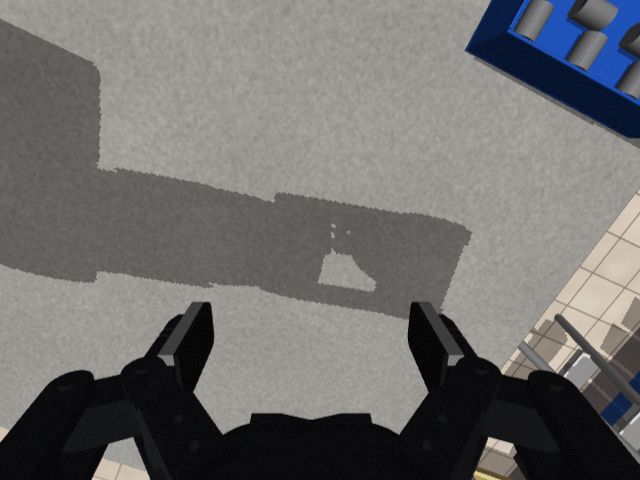

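```bash
python3 - <<'E'
from h import *
crop('top0',155,250,130,70,6,'c1'); crop('scene0',360,230,130,120,6,'c2'); crop('top0',290,230,220,110,3.6,'c3')
P=cloud(load('top0'))
for uv in [(176,287),(212,282),(250,277),(168,300),(270,270),(360,305),(482,270),(425,285)]: print(uv,P[uv[1],uv[0]].round(4))
E
```

```text
(176, 287) [0.4751 0.3001 0.0926]
(212, 282) [0.4838 0.231  0.0974]
(250, 277) [0.4937 0.1605 0.0898]
(168, 300) [0.4534 0.327  0.0475]
(270, 270) [0.516  0.1312 0.0078]
(360, 305) [ 0.4405 -0.0475  0.0811]
(482, 270) [ 0.5001 -0.2666  0.1323]
(425, 285) [ 0.4767 -0.1692  0.0933]
```

View pics/c1.png

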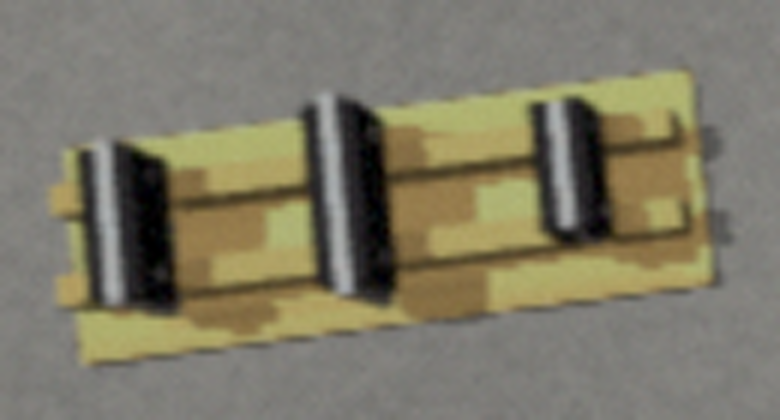

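View pics/c2.png

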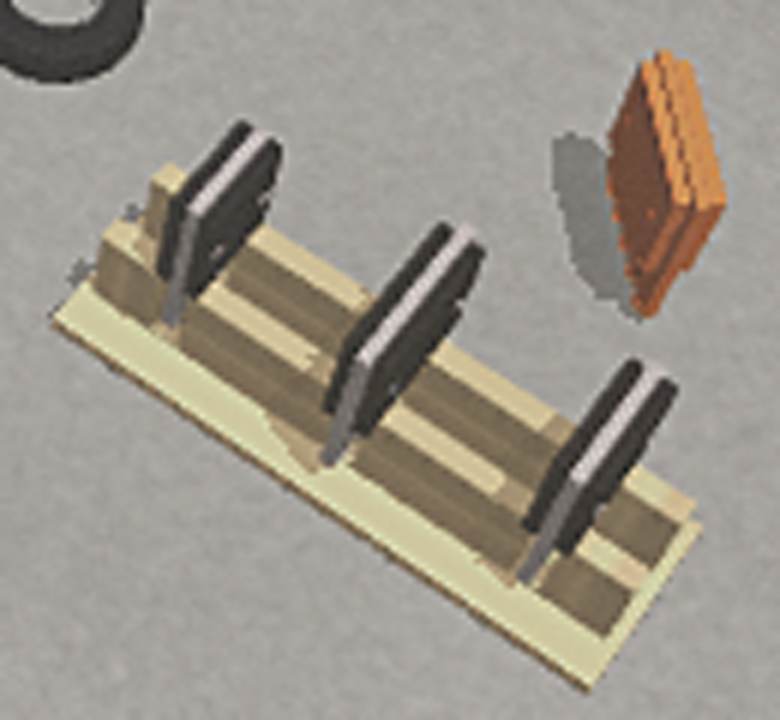

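View pics/c3.png

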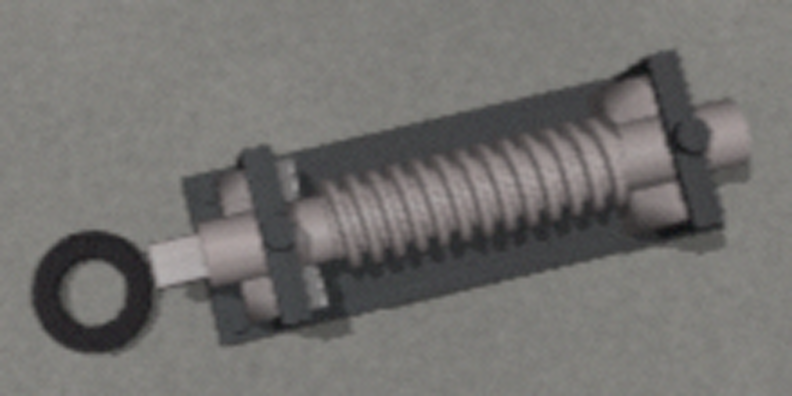

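```bash
python3 - <<'E'
from h import *
for t in('top0','scene0'):
    P=cloud(load(t)).reshape(-1,3); P=P[~np.isnan(P[:,0])]
    m=(abs(P[:,0]-.484)<.05)&(abs(P[:,1]-.231)<.03)&(P[:,2]>.085); G=P[m]
    r=cv2.minAreaRect(G[:,:2].astype(np.float32)*1000); print(t,'gauge',G.mean(0).round(4),r,np.percentile(G[:,2],[5,50,95]).round(4))
    for y0 in(.3,.16):
        m=(abs(P[:,0]-.484)<.06)&(abs(P[:,1]-y0)<.03)&(P[:,2]>.08); print(y0,P[m].mean(0).round(4),cv2.minAreaRect(P[m][:,:2].astype(np.float32)*1000))
    m=(abs(P[:,0]-.47)<.08)&(abs(P[:,1]+.16)<.07)&(P[:,2]>.085)&(P[:,2]<.105); S=P[m]
    c=S[:,:2].mean(0); u,s,vt=np.linalg.svd(S[:,:2]-c); print('spindle',c.round(4),vt[0],np.degrees(np.arctan2(*vt[0][::-1])),S[:,2].max())
    m=(abs(P[:,0]-.47)<.1)&(abs(P[:,1]+.16)<.16)&(P[:,2]>.115)&(P[:,2]<.15); B=P[m]
    for s in(1,-1):
        b=B[s*(B[:,1]+.155)>0]; print('bow',b.mean(0).round(4),cv2.minAreaRect(b[:,:2].astype(np.float32)*1000))
E
```

```text
top0 gauge [0.4841 0.2331 0.0923] ((484.49078369140625, 233.9808349609375), (63.80397033691406, 19.238582611083984), 7.391684532165527) [0.0879 0.0924 0.0967]
0.3 [0.4757 0.3041 0.0917] ((476.2753601074219, 305.33984375), (51.7630500793457, 19.520898818969727), 6.811470985412598)
0.16 [0.4929 0.1617 0.0916] ((493.2491455078125, 162.27877807617188), (41.90361404418945, 18.522907257080078), 6.322641849517822)
spindle [ 0.4808 -0.16  ] [ 0.23732284 -0.97143084] -76.27141385896383 0.09957836315635249
bow [ 0.4573 -0.0589  0.1222] ((456.4053955078125, -59.226776123046875), (88.57884216308594, 16.99385643005371), 12.376062393188477)
bow [ 0.5064 -0.2678  0.1232] ((504.83843994140625, -268.864501953125), (84.9426040649414, 16.95975685119629), 14.239725112915039)
scene0 gauge [0.4882 0.2363 0.0927] ((486.0474853515625, 235.5610809326172), (64.63845825195312, 18.407962799072266), 6.946762561798096) [0.0886 0.0932 0.0956]
0.3 [0.4802 0.3076 0.0921] ((476.4191589355469, 306.8353271484375), (54.324188232421875, 17.76187515258789), 6.8491435050964355)
0.16 [0.497  0.1656 0.0919] ((495.2596130371094, 164.22265625), (42.913875579833984, 18.236862182617188), 7.037484645843506)
spindle [ 0.4848 -0.1584] [-0.24591453  0.96929152] 104.2358861618396 0.09854332381577002
bow [ 0.4583 -0.0558  0.1225] ((457.7635803222656, -56.83332824707031), (87.80501556396484, 16.72138786315918), 13.728058815002441)
bow [ 0.5087 -0.2657  0.1223] ((508.13677978515625, -266.73040771484375), (91.86070251464844, 17.296003341674805), 17.107624053955078)
```

Request:
{"method": "drive_tool", "body": {"increments": [[-0.03,0,0,8.6,0,0,1],[0,0,0,8.6,0,0,1],[0,-0.0516,-0.0244,0,0,0,1],[0,-0.0516,-0.0244,0,0,0,1],[0,-0.0516,-0.0244,0,0,0,1],[0,-0.0516,-0.0244,0,0,0,1],[0,-0.0516,-0.0244,0,0,0,1],[0,-0.0516,-0.0244,0,0,0,1],[0,-0.0516,-0.0244,0,0,0,1],[0,-0.0516,-0.0244,0,0,0,1]]}}

```text
time_s: 1.4
eef_pos: [0.3794, -0.089, 0.2438]
eef_rot: [0.043, 0.706, 0.043, -0.706]
wrist_force: [1.0, -0.3, 0.0]
opening: 0.997
```

Request:
{"method": "drive_tool", "body": {"increments": [[0,-0.0516,-0.0244,0,0,0,1],[0,-0.0516,-0.0244,0,0,0,1],[0,-0.0516,-0.0244,0,0,0,1],[0,-0.0516,-0.0244,0,0,0,1],[0,-0.0516,-0.0244,0,0,0,0.2],[0,-0.0516,-0.0244,0,0,0,0.2],[0,0,0,0,0,0,0.2],[0,0,0,0,0,0,0.2],[0,0,0,0,0,0,0.2]]}}

```text
time_s: 2.52
eef_pos: [0.4865, 0.2333, 0.2437]
eef_rot: [-0.043, -0.706, -0.043, 0.706]
wrist_force: [0.9, -0.2, 0.0]
opening: 0.601
```

```bash
python3 - <<'E'
from h import *
print(tcp().round(4),ctrl.get_obs()['q'])
c=grab('wrist','w1');P=cloud(c).reshape(-1,3)
m=(abs(P[:,0]-.484)<.05)&(abs(P[:,1]-.231)<.03)&(P[:,2]>.088)&(P[:,2]<.11); G=P[m]
print(len(G)); print(G.mean(0).round(4),cv2.minAreaRect(G[:,:2].astype(np.float32)*1000))
E
```

```text
[[-1.000e-04  1.209e-01 -9.927e-01  4.865e-01]
 [-3.000e-04 -9.927e-01 -1.209e-01  2.333e-01]
 [-1.000e+00  3.000e-04  2.000e-04  2.437e-01]
 [ 0.000e+00  0.000e+00  0.000e+00  1.000e+00]] [ 2.27186881e-01  7.66585421e-02  1.66171329e+00 -2.89220306e-04
  1.40341944e+00  1.67682179e+00]
1179
[0.4873 0.2347 0.0934] ((485.93743896484375, 234.78970336914062), (64.32494354248047, 17.563411712646484), 7.247188091278076)
```

View pics/w1.png

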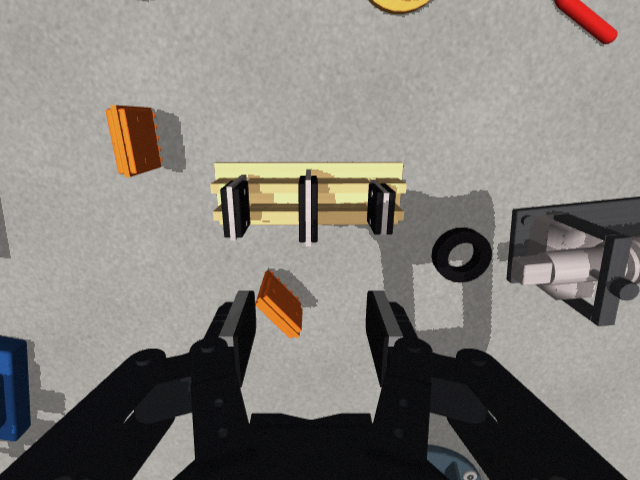

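Request:
{"method": "drive_tool", "body": {"increments": [[0.05,-0.0011,0.0009,0,0,0,0.2],[0.05,0,0,0,0,0,0.2],[0.04,0,0,0,0,0,0.2],[0.025,0,0,0,0,0,0.2],[0.0127,0,0,0,0,0,0.2],[0,0,0,0,0,0,0.0],[0,0,0,0,0,0,-0.2]]}}

```text
time_s: 3.45
eef_pos: [0.4867, 0.2354, 0.0674]
eef_rot: [0.043, 0.707, 0.043, -0.705]
wrist_force: [0.0, -0.8, -0.0]
opening: 0.398
```

```bash
python3 - <<'E'
from h import *
print(tcp().round(4)); grab('wrist','w2'); grab('scene','s2'); crop('s2',330,180,200,160,4,'s2c')
E
```

```text
[[ 2.200e-03  1.219e-01 -9.925e-01  4.867e-01]
 [ 6.000e-04 -9.925e-01 -1.219e-01  2.354e-01]
 [-1.000e+00 -3.000e-04 -2.300e-03  6.740e-02]
 [ 0.000e+00  0.000e+00  0.000e+00  1.000e+00]]
```

View pics/w2.png

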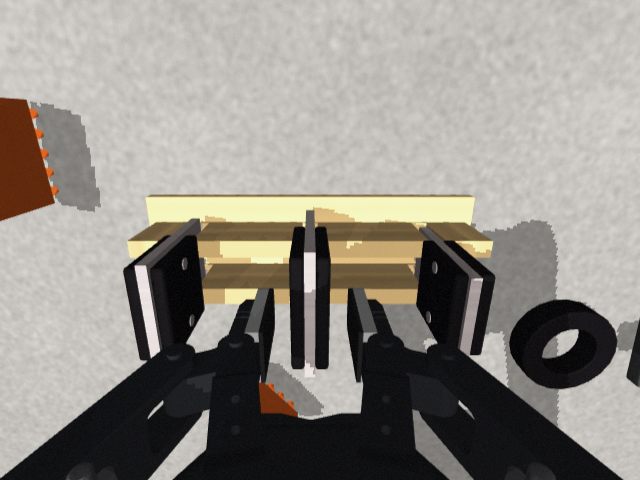

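View pics/s2c.png

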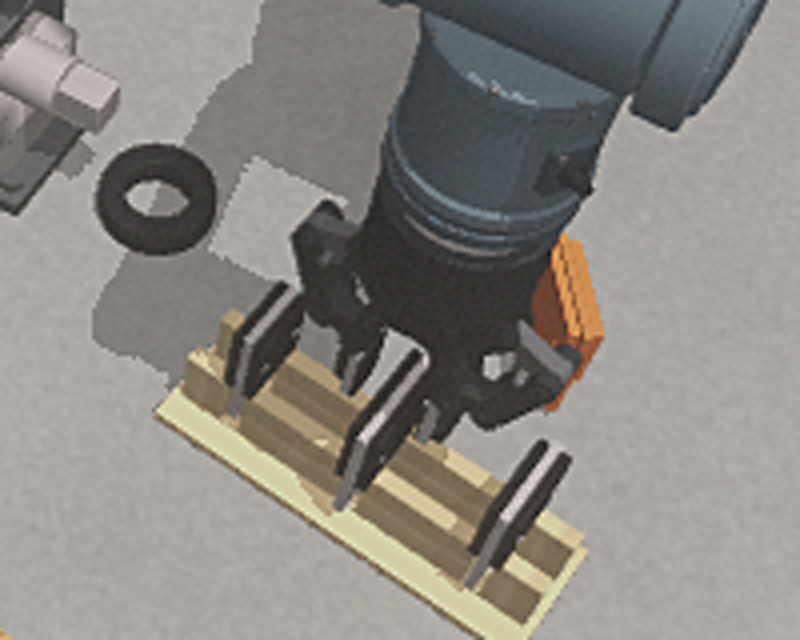

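Request:
{"method": "drive_tool", "body": {"increments": [[0,0,0,0,0,0,-0.4],[0,0,0,0,0,0,-1],[0,0,0,0,0,0,-1],[0,0,0,0,0,0,-1],[0,0,0,0,0,0,-1],[0,0,0,0,0,0,-1]]}}

```text
time_s: 4.3
eef_pos: [0.4861, 0.2356, 0.0669]
eef_rot: [0.043, 0.706, 0.043, -0.705]
wrist_force: [-0.8, 0.0, 6.5]
opening: 0.186
```

```bash
python3 - <<'E'
from h import *
print(tcp().round(4),ctrl.get_obs()['wrist_force'],ctrl.get_obs()['torque']); grab('wrist','w3')
E
```

```text
[[ 1.100e-03  1.224e-01 -9.925e-01  4.861e-01]
 [ 3.000e-04 -9.925e-01 -1.224e-01  2.356e-01]
 [-1.000e+00 -2.000e-04 -1.200e-03  6.690e-02]
 [ 0.000e+00  0.000e+00  0.000e+00  1.000e+00]] [-0.79902081  0.04163085  6.45643456] [-0.01554458  0.20901073  0.00070395]
```

View pics/w3.png

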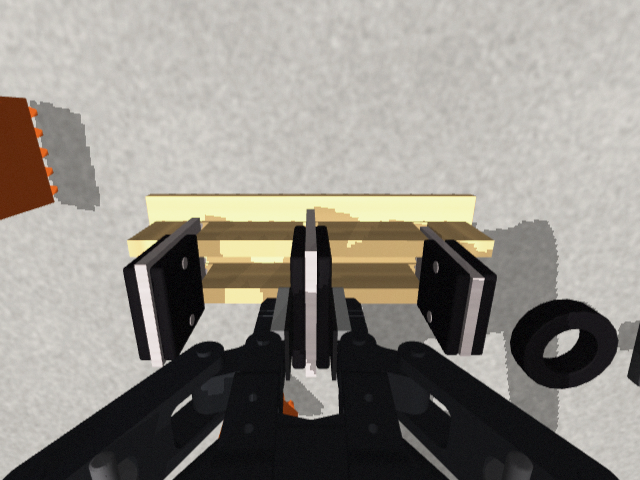

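```bash
python3 - <<'E'
from h import *
c=load('w3');W=np.linalg.inv(c['W']);T=tcp()
def pr(p): q=W@np.append(p,1); return (c['fx']*q[0]/q[2]+c['cx'],c['fy']*q[1]/q[2]+c['cy'])
for d in [(-.008,0,0),(-.008,0,.011),(-.008,0,-.011),(.011,0,0)]: print(d,pr((T@np.append(d,1))[:3]))
P=cloud(c).reshape(-1,3); m=(abs(P[:,0]-.484)<.045)&(abs(P[:,1]-.235)<.012)&(P[:,2]>.090)&(P[:,2]<.1); G=P[m];print(G.mean(0),np.ptp(G[:,0]),G[:,0].min(),G[:,0].max())
for u,v in[(311,240),(311,300),(312,365)]: print(cloud(c)[v,u])
E
```

```text
(-0.008, 0, 0) (np.float64(308.5617551317764), np.float64(295.00790704619226))
(-0.008, 0, 0.011) (np.float64(308.6022749037478), np.float64(314.2330281857623))
(-0.008, 0, -0.011) (np.float64(308.51952995603347), np.float64(274.97363539801506))
(0.011, 0, 0) (np.float64(308.7348050633078), np.float64(278.2461061218944))
[0.48906053 0.23485647 0.09360832] 0.06402851850225011 0.454037664429524 0.5180661829317741
[0.51722039 0.2382513  0.08061628]
[0.49454052 0.23546509 0.09464017]
[0.45976405 0.23068313 0.09377136]
```

Request:
{"method": "drive_tool", "body": {"increments": [[-0.005,0,0,0,0,0,-1],[-0.015,0,0,0,0,0,-1],[-0.03,0,0,0,0,0,-1],[-0.04,0,0,0,0,0,-1],[-0.04,0,0,0,0,0,-1],[-0.025,0,0,0,0,0,-1],[0,0,0,0,0,0,-1]]}}

```text
time_s: 5.22
eef_pos: [0.4871, 0.2357, 0.224]
eef_rot: [0.043, 0.708, 0.044, -0.704]
wrist_force: [-0.3, 0.2, -2.1]
opening: 0.184
```

```bash
python3 - <<'E'
from h import *
T=tcp();print(T.round(4),ctrl.get_obs()['wrist_force']); grab('wrist','w4'); grab('scene','s4'); crop('s4',330,130,200,160,4,'s4c')
d=np.array([.482,-.162,0.215])-T[:3,3]; print(d)
E
```

```text
[[ 5.400e-03  1.224e-01 -9.925e-01  4.871e-01]
 [ 1.300e-03 -9.925e-01 -1.224e-01  2.357e-01]
 [-1.000e+00 -6.000e-04 -5.500e-03  2.240e-01]
 [ 0.000e+00  0.000e+00  0.000e+00  1.000e+00]] [-0.31536284  0.21228354 -2.06595731]
[-0.00510099 -0.39774922 -0.00898071]
```

View pics/w4.png

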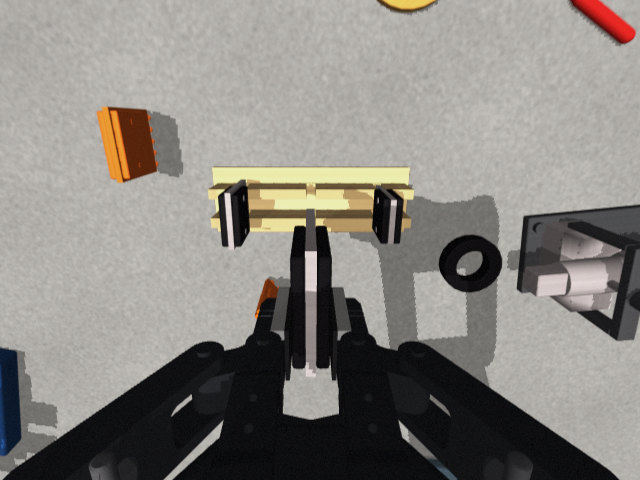

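View pics/s4c.png

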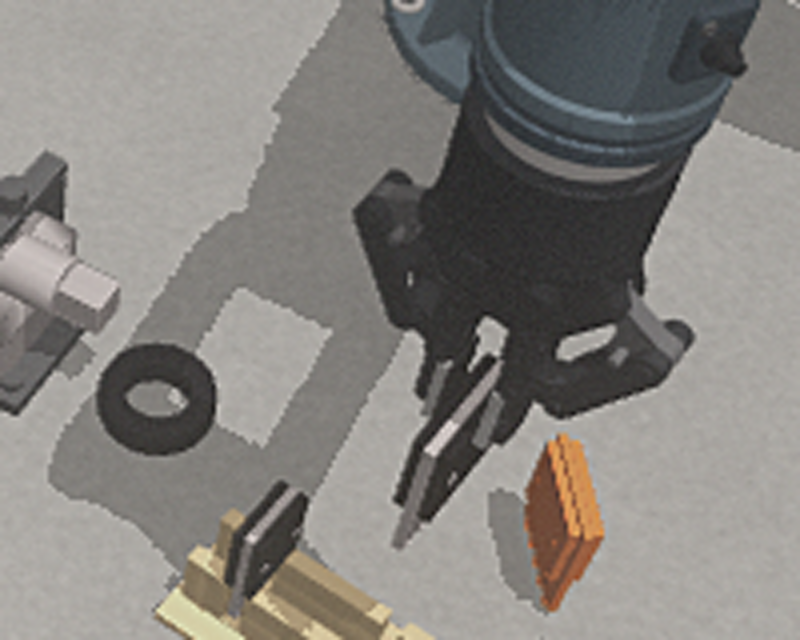

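Request:
{"method": "drive_tool", "body": {"increments": [[0,0.03,0.004,0,0,0,-1],[0,0.0562,0.0076,0,0,0,-1],[0,0.0562,0.0076,0,0,0,-1],[0,0.0562,0.0076,0,0,0,-1],[0,0.0562,0.0076,0,0,0,-1],[0,0.0562,0.0076,0,0,0,-1],[0,0.0562,0.0076,0,0,0,-1],[0,0.026,0.0036,0,0,0,-1],[0,0,0,0,0,0,-1],[0,0,0,0,0,0,-1]]}}

```text
time_s: 6.58
eef_pos: [0.4802, -0.1603, 0.2196]
eef_rot: [-0.043, -0.705, -0.044, 0.707]
wrist_force: [-0.7, -1.2, -0.7]
opening: 0.186
```

```bash
python3 - <<'E'
from h import *
T=tcp();print(T.round(4),ctrl.get_obs()['wrist_force']); grab('wrist','w5'); grab('top','t5'); crop('t5',330,230,170,110,4.5,'t5c');crop('w5',200,120,250,190,3.1,'w5c')
E
```

```text
[[-0.0022  0.1223 -0.9925  0.4802]
 [ 0.0019 -0.9925 -0.1223 -0.1603]
 [-1.     -0.0021  0.0019  0.2196]
 [ 0.      0.      0.      1.    ]] [-0.66693103 -1.17023458 -0.74550684]
```

View pics/w5.png

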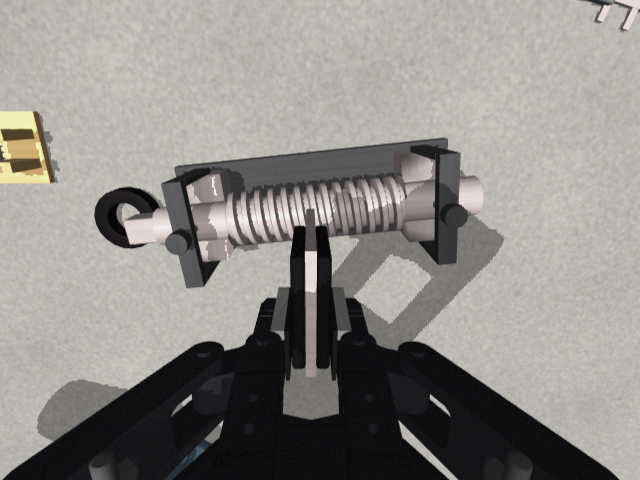

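View pics/t5c.png

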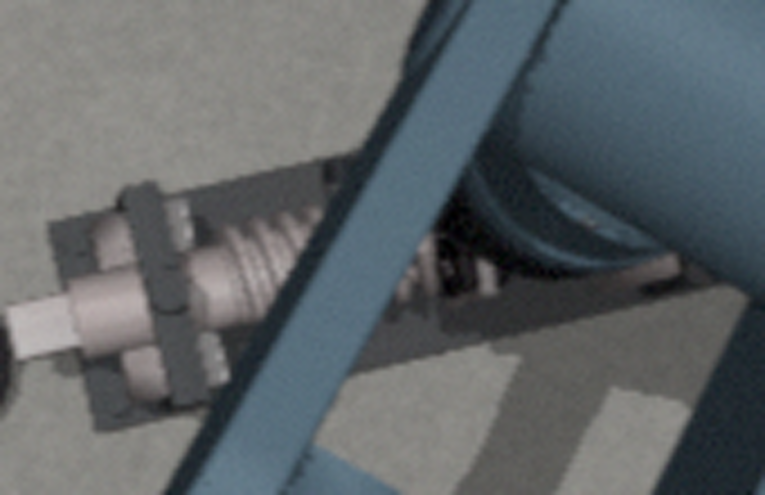

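```bash
cat > fit.py <<'E'
from h import *
from scipy.optimize import least_squares
def fit(tag,mask=None,box=None):
    c=load(tag);P=cloud(c); 
    if mask is not None: P[mask]=np.nan
    P=P.reshape(-1,3);P=P[~np.isnan(P[:,0])]
    c0=np.array([.481,-.162])
    def uv(P,x0,yaw,y0=-.162):
        d=np.array([np.cos(yaw),np.sin(yaw)]); n=np.array([-d[1],d[0]]); q=P[:,:2]-[x0,y0]; return q@d,q@n
    s,t=uv(P,.481,np.radians(-76.5)); m=(abs(s)<.072)&(abs(t)<.03)&(P[:,2]>.07)&(P[:,2]<.105); P=P[m]
    def model(p,ret=False):
        x0,yaw,zc,h=p[0],p[1],p[2],p[3]
        s,t=uv(P,x0,yaw); th=np.arctan2(t,P[:,2]-zc); r=np.hypot(t,P[:,2]-zc)
        best=(s-p[4]/1-h*.012*th/(2*np.pi))
        k=(best/.012+.5)%1-.5; a=abs(k)*12   # mm from crest center
        # crest half 2.2, root half-gap 2.1 from 6
        prof=25-6.5*np.clip((a-2.2)/(6-2.1-2.2),0,1)
        return (r*1000-prof)
    res=[]
    for h in(1,-1):
        for ph in np.arange(0,12,1.0)/1000:
            # optimise
            f=lambda p:np.append(model([p[0]/1000,p[1],p[2]/1000,h,p[3]/1000]),[ (p[2]-70)*10])
            r=least_squares(f,[481,np.radians(-76.5),70,ph*1000],loss='soft_l1',diff_step=1e-5); res.append((r.cost,h,r.x))
    res.sort(key=lambda a:a[0])
    for q in res[:3]+[next(a for a in res if a[1]!=res[0][1])]:
        x=q[2]; print(tag,len(P),round(q[0]),q[1],'x at y=-.162: %.2f zc %.2f yaw %.2f phase %.2f'%(x[0],x[2],np.degrees(x[1]),x[3]%12))
    return res[0]
if __name__=='__main__':
    import sys
    v,u=np.mgrid[:480,:640]
    fit('w5',(abs(u-311)<25)&(v>195)|(v>230)&(u>240)&(u<390))
    fit('top0'); fit('scene0')
E
python3 fit.py
```

```text
w5 5332 1016 -1 x at y=-.162: 482.32 zc 70.16 yaw -77.08 phase 2.99
w5 5332 1016 -1 x at y=-.162: 482.32 zc 70.16 yaw -77.08 phase 2.99
w5 5332 1016 -1 x at y=-.162: 482.32 zc 70.16 yaw -77.08 phase 2.99
w5 5332 7424 1 x at y=-.162: 482.72 zc 70.17 yaw -74.02 phase 2.14
top0 1776 1648 -1 x at y=-.162: 481.59 zc 69.39 yaw -76.98 phase 3.57
top0 1776 1648 -1 x at y=-.162: 481.59 zc 69.39 yaw -76.98 phase 3.57
top0 1776 1648 -1 x at y=-.162: 481.60 zc 69.39 yaw -76.98 phase 3.57
top0 1776 3399 1 x at y=-.162: 482.86 zc 69.50 yaw -73.37 phase 3.14
scene0 1064 1345 -1 x at y=-.162: 482.12 zc 70.47 yaw -76.83 phase 2.37
scene0 1064 1345 -1 x at y=-.162: 482.12 zc 70.47 yaw -76.83 phase 2.37
scene0 1064 1345 -1 x at y=-.162: 482.12 zc 70.47 yaw -76.83 phase 2.37
scene0 1064 1793 1 x at y=-.162: 484.64 zc 69.97 yaw -75.15 phase 0.85
```

View pics/w5c.png

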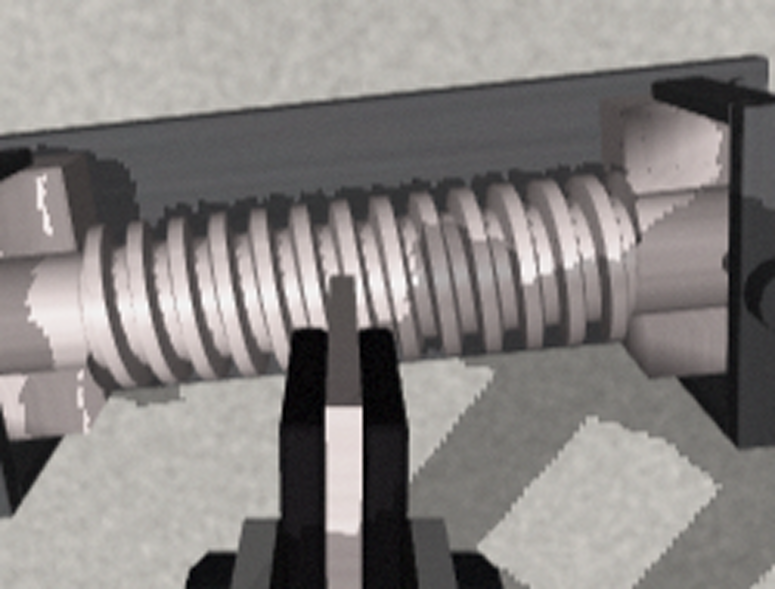

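```bash
python3 - <<'E'
from h import *
from h import load
# tool coords of gauge via camera
for t in('w3','w4','w5'):
    c=load(t); c['W']=c['hand_eye']; P=cloud(c).reshape(-1,3); m=(abs(P[:,1])<.02)&(abs(P[:,2])<.05)&(P[:,0]<-.0)&(P[:,0]>-.045); G=P[m]
    m2=(G[:,0]<-.024); A=G[m2]
    print(t,len(A),'x',np.percentile(A[:,0],[2,50,98]).round(4),'z',A[:,2].min().round(4),A[:,2].max().round(4),'y',np.percentile(A[:,1],[1,99]).round(4))
    print(cv2.minAreaRect(A[:,1:].astype(np.float32)*1000))
    # leaf steel line: y mean vs z
    B=A[A[:,0]<-.0255]; 
    if len(B)>20: print('line',np.polyfit(B[:,2],B[:,1],1), np.polyfit(B[:,2],B[:,0],1))
E
```

```text
w3 6058 x [-0.0438 -0.027  -0.0249] z -0.0318 0.0323 y [-0.0189  0.019 ]
((2.5473432540893555, -0.3874664306640625), (61.616092681884766, 38.007049560546875), 71.2828598022461)
line [0.00467973 0.00055911] [ 0.05319076 -0.02915287]
w4 6040 x [-0.0438 -0.0269 -0.0248] z -0.0318 0.0325 y [-0.0189  0.019 ]
((2.602327346801758, -0.16535186767578125), (61.76945495605469, 38.21902847290039), 70.84761047363281)
line [0.00860728 0.00055797] [ 0.05347676 -0.02913992]
w5 6042 x [-0.0437 -0.027  -0.0249] z -0.0322 0.0324 y [-0.019  0.019]
((2.527080535888672, -0.5701103210449219), (62.381282806396484, 38.0011100769043), 71.29943084716797)
line [0.00658698 0.00053303] [ 0.05346298 -0.02915089]
```

```bash
python3 - <<'E'
from h import *
for t in('w3','w4','w5'):
    c=load(t); c['W']=c['hand_eye']; P=cloud(c).reshape(-1,3); A=P[(abs(P[:,1]-.0005)<.008)&(abs(P[:,2])<.034)&(P[:,0]<-.02)&(P[:,0]>-.034)]
    B=A[abs(A[:,1]-.0005)<.0025]
    for lo in np.arange(-.032,.03,.008):
        b=B[(B[:,2]>=lo)&(B[:,2]<lo+.008)]; print(round(lo+.004,3),len(b),np.median(b[:,0]).round(4) if len(b) else '',end=' | ')
    print(t,A[:,1].min(),A[:,1].max())
    for lo in (-.024,-.012,0,.012):
        a=A[(A[:,2]>=lo)&(A[:,2]<lo+.01)]; print(lo,np.percentile(a[:,1],[1,99]).round(4),end=' ')
    print()
E
```

```text
-0.028 260 -0.0271 | -0.02 206 -0.0273 | -0.012 196 -0.0274 | -0.004 190 -0.0274 | 0.004 176 -0.0274 | 0.012 151 -0.0273 | 0.02 146 -0.0274 | 0.028 133 -0.0276 | w3 -0.007497184303105902 0.008499091255742776
-0.024 [-0.0074  0.0084] -0.012 [-0.0071  0.0083] 0 [-0.007   0.0084] 0.012 [-0.0072  0.0082] 
-0.028 259 -0.0271 | -0.02 206 -0.0274 | -0.012 196 -0.0273 | -0.004 190 -0.0273 | 0.004 180 -0.0273 | 0.012 148 -0.0274 | 0.02 144 -0.0273 | 0.028 135 -0.0274 | w4 -0.007497017217214949 0.008499689147550128
-0.024 [-0.0074  0.0084] -0.012 [-0.0071  0.0083] 0 [-0.007   0.0084] 0.012 [-0.0072  0.0082] 
-0.028 259 -0.0271 | -0.02 204 -0.0273 | -0.012 193 -0.0274 | -0.004 192 -0.0275 | 0.004 176 -0.0274 | 0.012 151 -0.0274 | 0.02 142 -0.0274 | 0.028 133 -0.0274 | w5 -0.007494195126164754 0.008495721547088983
-0.024 [-0.0074  0.0085] -0.012 [-0.0071  0.0083] 0 [-0.0071  0.0084] 0.012 [-0.0072  0.0082]
```

Request:
{"method": "drive_tool", "body": {"increments": [[0,0,0,10.5,0,0,-1],[0,0,0,10.5,0,0,-1],[0,0,0,10.5,0,0,-1],[0,0,0,10.5,0,0,-1],[0,0,0,10.5,0,0,-1],[0,0,0,10.5,0,0,-1],[0,0,0,10.5,0,0,-1],[0,0,0,10.5,0,0,-1],[0,0,0,0,0,0,-1],[0,0,0,0,0,0,-1]]}}

```text
time_s: 7.92
eef_pos: [0.481, -0.1607, 0.221]
eef_rot: [-0.439, 0.555, -0.439, -0.554]
wrist_force: [0.1, -0.0, -0.8]
opening: 0.185
```

```bash
cat > st.py <<'E'
from h import *
def st(tx=.4821,ty=-.1592):
    o=ctrl.get_obs();T=tcp(o);print(T.round(4)); print('yaw z',np.degrees(np.arctan2(T[1,2],T[0,2])).round(2),'t',o['time_s'],'F',o['wrist_force'].round(2),'tau',o['torque'].round(3),'op',o['opening'])
    d=np.array([tx,ty,T[2,3]])-T[:3,3]; print('need tool',(T[:3,:3].T@d).round(5))
E
python3 - <<'E'
from st import *
st(); grab('wrist','w6'); from fit import fit
v,u=np.mgrid[:480,:640]
fit('w6',(v>195)&(u>240)&(u<390))
E
```

```text
[[ 0.000e+00 -9.732e-01 -2.299e-01  4.810e-01]
 [ 0.000e+00 -2.299e-01  9.732e-01 -1.607e-01]
 [-1.000e+00 -1.000e-04  0.000e+00  2.210e-01]
 [ 0.000e+00  0.000e+00  0.000e+00  1.000e+00]]
yaw z 103.29 t 7.925 F [ 0.09 -0.   -0.81] tau [-0.037  0.001 -0.052] op 0.18525733459673982
need tool [ 0.      -0.00144  0.00122]
w6 3137 549 -1 x at y=-.162: 482.00 zc 70.30 yaw -77.11 phase 3.37
w6 3137 549 -1 x at y=-.162: 482.00 zc 70.30 yaw -77.11 phase 3.37
w6 3137 549 -1 x at y=-.162: 482.00 zc 70.30 yaw -77.11 phase 3.37
w6 3137 2371 1 x at y=-.162: 473.71 zc 70.27 yaw -68.16 phase 5.87
```

View pics/w6.png

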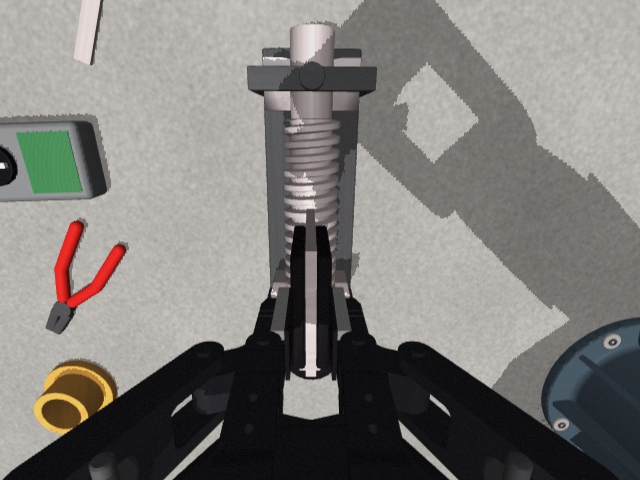

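Request:
{"method": "drive_tool", "body": {"increments": [[0,-0.0012,0.001,0.35,0,0,-1],[0.025,0,0,0,0,0,-1],[0.025,0,0,0,0,0,-1],[0.015,0,0,0,0,0,-1],[0,0,0,0,0,0,-1],[0,0,0,0,0,0,-1],[0,0,0,0,0,0,-1]]}}

```text
time_s: 8.85
eef_pos: [0.4825, -0.1606, 0.1571]
eef_rot: [-0.442, 0.553, -0.442, -0.551]
wrist_force: [0.5, -0.1, -0.9]
opening: 0.188
```

```bash
python3 - <<'E'
from st import *
st(.4819,-.1595); grab('wrist','w7');grab('scene','s7'); from fit import fit
v,u=np.mgrid[:480,:640]
fit('w7',(v>195)&(u>230)&(u<400))
crop('w7',220,20,180,220,2.7,'w7c'); crop('s7',220,100,160,130,5,'s7c')
E
```

```text
[[ 0.0017 -0.9756 -0.2195  0.4825]
 [-0.001  -0.2195  0.9756 -0.1606]
 [-1.     -0.0014 -0.0014  0.1571]
 [ 0.      0.      0.      1.    ]]
yaw z 102.68 t 8.85 F [ 0.53 -0.09 -0.87] tau [-0.021  0.071 -0.013] op 0.18796585706470978
need tool [-0.       0.00039  0.00117]
w7 3709 614 -1 x at y=-.162: 481.88 zc 70.30 yaw -77.06 phase 3.30
w7 3709 614 -1 x at y=-.162: 481.88 zc 70.30 yaw -77.06 phase 3.30
w7 3709 614 -1 x at y=-.162: 481.88 zc 70.30 yaw -77.06 phase 3.30
w7 3709 2138 1 x at y=-.162: 471.59 zc 70.26 yaw -67.15 phase 6.51
```

View pics/w7.png

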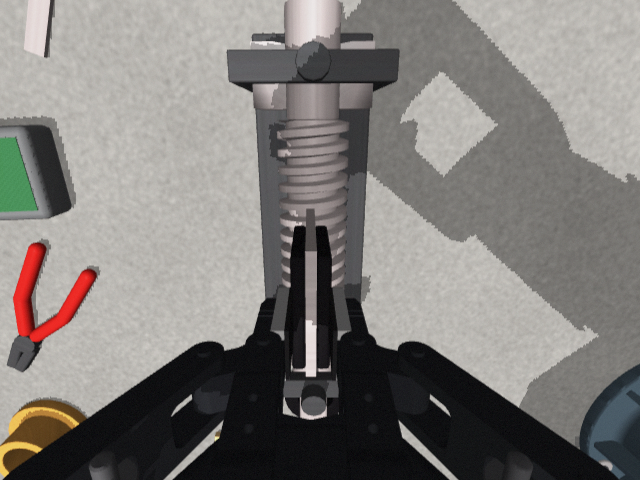

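View pics/s7c.png

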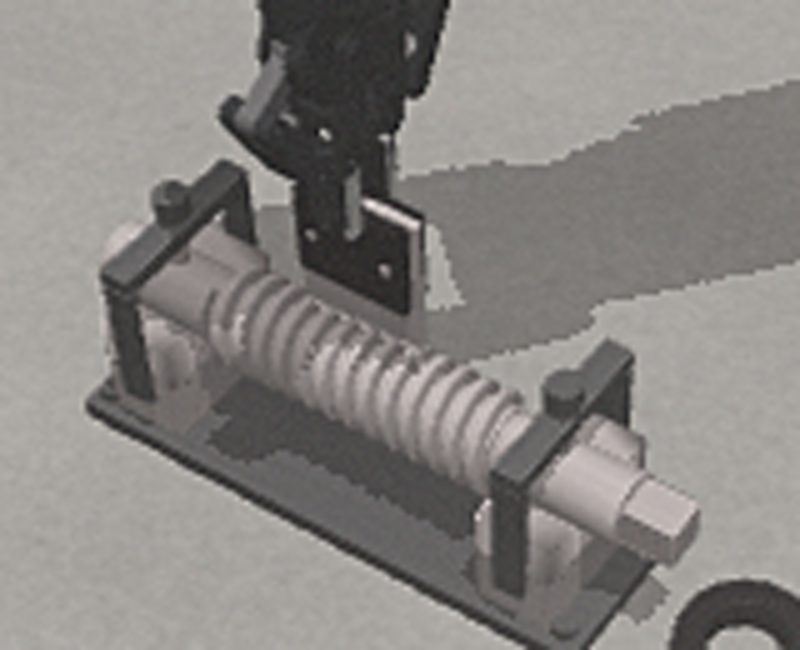

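Request:
{"method": "drive_tool", "body": {"increments": [[0.004,0.0003,0.0008,0.2,0,0,-1],[0.003,0,0,0,0,0,-1],[0.001,0,0,0,0,0,-1],[0,0,0,0,0,0,-1],[0,0,0,0,0,0,-1]]}}

```text
time_s: 9.57
eef_pos: [0.4814, -0.1595, 0.148]
eef_rot: [-0.443, 0.551, -0.443, -0.551]
wrist_force: [0.7, -0.2, -1.4]
opening: 0.186
```

```bash
python3 - <<'E'
from st import *
st(.4819,-.1595)
E
```

```text
[[ 1.000e-04 -9.764e-01 -2.160e-01  4.814e-01]
 [-1.000e-04 -2.160e-01  9.764e-01 -1.595e-01]
 [-1.000e+00 -1.000e-04 -1.000e-04  1.480e-01]
 [ 0.000e+00  0.000e+00  0.000e+00  1.000e+00]]
yaw z 102.47 t 9.575 F [ 0.74 -0.18 -1.43] tau [-0.032  0.035 -0.021] op 0.18609624312618453
need tool [ 0.      -0.00044 -0.00012]
```

Request:
{"method": "drive_tool", "body": {"increments": [[0.001,-0.0004,0,-0.45,0,0,-1],[0.001,0,0,0,0,0,-1],[0.001,0,0,0,0,0,-1],[0,0,0,0,0,0,-1],[0,0,0,0,0,0,-1]]}}

```text
time_s: 10.2
eef_pos: [0.4818, -0.1593, 0.145]
eef_rot: [0.441, -0.553, 0.441, 0.553]
wrist_force: [0.0, 0.3, -0.9]
opening: 0.183
```

```bash
python3 - <<'E'
from st import *
st(.4819,-.1595)
E
```

```text
[[-0.     -0.9747 -0.2236  0.4818]
 [ 0.     -0.2236  0.9747 -0.1593]
 [-1.      0.      0.      0.145 ]
 [ 0.      0.      0.      1.    ]]
yaw z 102.92 t 10.2 F [ 0.01  0.26 -0.9 ] tau [-0.012  0.029 -0.081] op 0.1831975098868568
need tool [-0.      -0.00011 -0.00018]
```

Good pose, no contact yet. Continuing down gently.

Request:
{"method": "drive_tool", "body": {"increments": [[0.001,0,0,0,0,0,-1],[0.001,0,0,0,0,0,-1],[0,0,0,0,0,0,-1],[0,0,0,0,0,0,-1]]}}

```text
time_s: 10.7
eef_pos: [0.4818, -0.1593, 0.143]
eef_rot: [0.441, -0.553, 0.441, 0.553]
wrist_force: [0.1, -0.6, -1.4]
opening: 0.186
```

```bash
python3 - <<'E'
from st import *
st(.4819,-.1595)
E
```

```text
[[-0.     -0.9747 -0.2237  0.4818]
 [-0.     -0.2237  0.9747 -0.1593]
 [-1.      0.      0.      0.143 ]
 [ 0.      0.      0.      1.    ]]
yaw z 102.92 t 10.7 F [ 0.11 -0.61 -1.44] tau [-0.006 -0.005  0.013] op 0.18550642688439942
need tool [-0.      -0.0001  -0.00018]
```

Request:
{"method": "drive_tool", "body": {"increments": [[0.001,0,0,0,0,0,-1],[0.001,0,0,0,0,0,-1],[0,0,0,0,0,0,-1],[0,0,0,0,0,0,-1]]}}

```text
time_s: 11.2
eef_pos: [0.4818, -0.1593, 0.141]
eef_rot: [0.441, -0.553, 0.441, 0.553]
wrist_force: [0.2, 0.9, -1.2]
opening: 0.188
```

```bash
python3 - <<'E'
from st import *
st(.4819,-.1595)
E
```

```text
[[-0.     -0.9747 -0.2237  0.4818]
 [ 0.     -0.2237  0.9747 -0.1593]
 [-1.      0.      0.      0.141 ]
 [ 0.      0.      0.      1.    ]]
yaw z 102.93 t 11.2 F [ 0.2   0.93 -1.17] tau [-0.085  0.023  0.002] op 0.1875102950834723
need tool [-0.0e+00 -8.0e-05 -1.8e-04]
```

Request:
{"method": "drive_tool", "body": {"increments": [[0.0005,0,0,0,0,0,-1],[0.0005,0,0,0,0,0,-1],[0,0,0,0,0,0,-1],[0,0,0,0,0,0,-1]]}}

```text
time_s: 11.7
eef_pos: [0.4817, -0.1593, 0.14]
eef_rot: [0.441, -0.553, 0.441, 0.553]
wrist_force: [0.3, -0.5, -1.5]
opening: 0.188
```

```bash
python3 - <<'E'
from st import *
st(.4819,-.1595); grab('wrist','w8');grab('scene','s8');crop('s8',220,100,160,130,5,'s8c')
E
```

```text
[[-1.000e-04 -9.747e-01 -2.237e-01  4.817e-01]
 [ 0.000e+00 -2.237e-01  9.747e-01 -1.593e-01]
 [-1.000e+00  0.000e+00  0.000e+00  1.400e-01]
 [ 0.000e+00  0.000e+00  0.000e+00  1.000e+00]]
yaw z 102.92 t 11.7 F [ 0.32 -0.52 -1.53] tau [0.023 0.023 0.047] op 0.1877658224192238
need tool [-0.      -0.00011 -0.00019]
```

View pics/s8c.png

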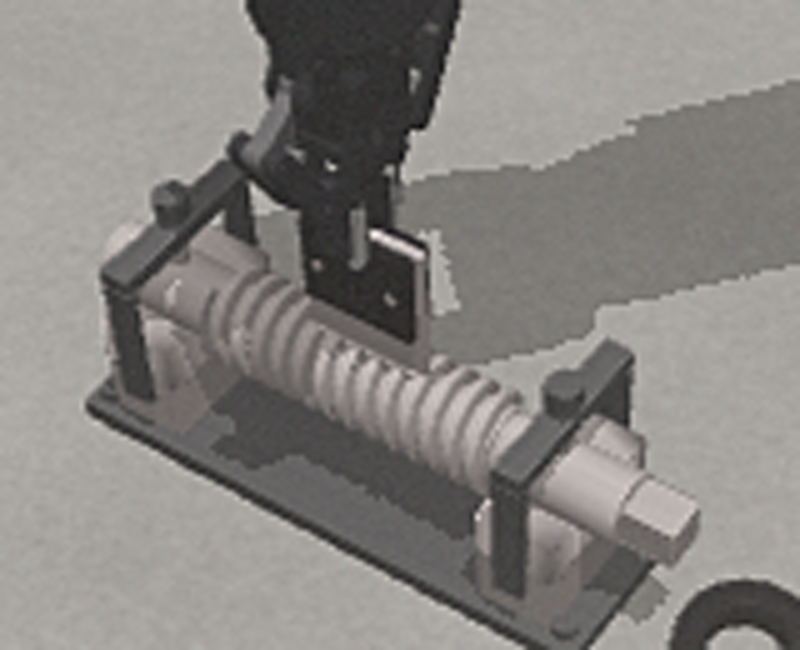

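Request:
{"method": "drive_tool", "body": {"increments": [[0.0003,0,0,0,0,0,-1],[0.0003,0,0,0,0,0,-1],[0,0,0,0,0,0,-1],[0,0,0,0,0,0,-1]]}}

```text
time_s: 12.3
eef_pos: [0.482, -0.1594, 0.1398]
eef_rot: [-0.441, 0.553, -0.44, -0.553]
wrist_force: [-0.4, 1.2, 3.9]
opening: 0.189
```

```bash
python3 - <<'E'
from st import *
st(.4819,-.1595)
E
```

```text
[[ 5.000e-04 -9.747e-01 -2.237e-01  4.820e-01]
 [-2.000e-04 -2.237e-01  9.747e-01 -1.594e-01]
 [-1.000e+00 -4.000e-04 -3.000e-04  1.398e-01]
 [ 0.000e+00  0.000e+00  0.000e+00  1.000e+00]]
yaw z 102.93 t 12.3 F [-0.41  1.23  3.86] tau [ 0.252  0.216 -0.032] op 0.18859204180196196
need tool [-0.e+00  9.e-05 -6.e-05]
```

Request:
{"method": "drive_tool", "body": {"increments": [[0.0002,0,0.0002,0,0,0,-1],[0,0,0,0,0,0,-1],[0,0,0,0,0,0,-1]]}}

```text
time_s: 12.68
eef_pos: [0.4821, -0.1594, 0.1398]
eef_rot: [-0.441, 0.553, -0.441, -0.553]
wrist_force: [-1.2, 1.1, 5.9]
opening: 0.189
```

```bash
python3 - <<'E'
from st import *
st(.4819,-.1595);grab('wrist','w9');st()
c=load('w9');c2=dict(c);c2['W']=c['hand_eye'];P=cloud(c2).reshape(-1,3); A=P[(abs(P[:,1]-.0005)<.008)&(abs(P[:,2])<.034)&(P[:,0]<-.02)&(P[:,0]>-.034)];B=A[abs(A[:,1]-.0005)<.0025]
for lo in np.arange(-.032,.03,.008):
    b=B[(B[:,2]>=lo)&(B[:,2]<lo+.008)]; print(round(lo+.004,3),np.median(b[:,0]).round(4),end=' | ')
from fit import fit
v,u=np.mgrid[:480,:640]
fit('w9',(v>195)&(u>230)&(u<400))
E
```

```text
[[ 8.000e-04 -9.747e-01 -2.237e-01  4.821e-01]
 [-6.000e-04 -2.237e-01  9.747e-01 -1.594e-01]
 [-1.000e+00 -6.000e-04 -7.000e-04  1.398e-01]
 [ 0.000e+00  0.000e+00  0.000e+00  1.000e+00]]
yaw z 102.93 t 12.675 F [-1.25  1.06  5.91] tau [0.193 0.355 0.033] op 0.18852911642676914
need tool [-0.0e+00  1.7e-04 -7.0e-05]
[[ 7.000e-04 -9.747e-01 -2.237e-01  4.820e-01]
 [-5.000e-04 -2.237e-01  9.747e-01 -1.594e-01]
 [-1.000e+00 -6.000e-04 -7.000e-04  1.398e-01]
 [ 0.000e+00  0.000e+00  0.000e+00  1.000e+00]]
yaw z 102.93 t 12.725 F [-2.27  0.44  5.69] tau [ 0.184  0.37  -0.033] op 0.19036982228043886
need tool [-0.      -0.00011  0.00015]
-0.028 -0.0272 | -0.02 -0.0274 | -0.012 -0.0273 | -0.004 -0.0273 | 0.004 -0.0273 | 0.012 -0.0273 | 0.02 -0.0273 | 0.028 -0.0275 | w9 4063 687 -1 x at y=-.162: 481.88 zc 70.28 yaw -77.09 phase 3.27
w9 4063 687 -1 x at y=-.162: 481.88 zc 70.28 yaw -77.09 phase 3.27
w9 4063 687 -1 x at y=-.162: 481.88 zc 70.28 yaw -77.09 phase 3.27
w9 4063 2242 1 x at y=-.162: 471.43 zc 70.23 yaw -67.23 phase 6.53
```

Request:
{"method": "drive_tool", "body": {"increments": [[0,0,0.0004,0,0,0,-1],[0,0,0,0,0,0,-1],[0,0,0,0,0,0,-1]]}}

```text
time_s: 13.1
eef_pos: [0.482, -0.1593, 0.1398]
eef_rot: [-0.44, 0.554, -0.441, -0.553]
wrist_force: [-0.7, 0.2, 6.0]
opening: 0.186
```

```bash
python3 - <<'E'
from st import *
st(.4819,-.1595); print(ctrl.get_obs()['eef_pos'])
E
```

```text
[[ 9.000e-04 -9.747e-01 -2.237e-01  4.820e-01]
 [-1.100e-03 -2.237e-01  9.747e-01 -1.593e-01]
 [-1.000e+00 -6.000e-04 -1.300e-03  1.398e-01]
 [ 0.000e+00  0.000e+00  0.000e+00  1.000e+00]]
yaw z 102.93 t 13.1 F [-0.75  0.17  5.97] tau [0.005 0.291 0.074] op 0.18636201053599863
need tool [ 0.       0.00016 -0.00017]
[ 0.48201542 -0.15930344  0.13978784]
```

Request:
{"method": "drive_tool", "body": {"increments": [[0,0,-0.0004,0,0,0,-1],[0,0,-0.0004,0,0,0,-1],[0,0,0,0,0,0,-1],[0,0,0,0,0,0,-1]]}}

```text
time_s: 13.6
eef_pos: [0.4821, -0.1595, 0.1398]
eef_rot: [-0.441, 0.553, -0.44, -0.553]
wrist_force: [-2.0, 1.2, 6.4]
opening: 0.183
```

```bash
python3 - <<'E'
from st import *
st(.4819,-.1595); print(ctrl.get_obs()['eef_pos'])
E
```

```text
[[ 6.000e-04 -9.746e-01 -2.237e-01  4.821e-01]
 [-1.000e-04 -2.237e-01  9.746e-01 -1.595e-01]
 [-1.000e+00 -5.000e-04 -2.000e-04  1.398e-01]
 [ 0.000e+00  0.000e+00  0.000e+00  1.000e+00]]
yaw z 102.93 t 13.6 F [-1.97  1.21  6.4 ] tau [ 0.379  0.381 -0.041] op 0.18279825412975373
need tool [-0.0e+00  1.6e-04  5.0e-05]
[ 0.48206447 -0.15951062  0.13980128]
```

Request:
{"method": "drive_tool", "body": {"increments": [[0,0.0001,0.0003,0,0,0,-1],[0,0,0,0,0,0,-1],[0,0,0,0,0,0,-1],[0,0,0,0,0,0,-1],[0,0,0,0,0,0,-1],[0,0,0,0,0,0,-1],[0,0,0,0,0,0,-1],[0,0,0,0,0,0,-1],[0,0,0,0,0,0,-1],[0,0,0,0,0,0,-1]]}}

```text
time_s: 14.85
eef_pos: [0.482, -0.1594, 0.1398]
eef_rot: [-0.441, 0.553, -0.44, -0.553]
wrist_force: [-1.2, 1.5, 5.1]
opening: 0.185
```

```bash
python3 - <<'E'
from st import *
st(.4819,-.1595); print(ctrl.get_obs()['eef_pos']); grab('scene','s10'); crop('s10',260,140,70,50,11,'s10c');grab('wrist','w10')
E
```

```text
[[ 8.000e-04 -9.746e-01 -2.237e-01  4.820e-01]
 [-4.000e-04 -2.237e-01  9.746e-01 -1.594e-01]
 [-1.000e+00 -7.000e-04 -6.000e-04  1.398e-01]
 [ 0.000e+00  0.000e+00  0.000e+00  1.000e+00]]
yaw z 102.93 t 14.85 F [-1.16  1.54  5.15] tau [ 0.215  0.319 -0.047] op 0.18480873249279567
need tool [-0.0e+00  1.3e-04 -5.0e-05]
[ 0.48201424 -0.15942578  0.13978803]
```

View pics/s10c.png

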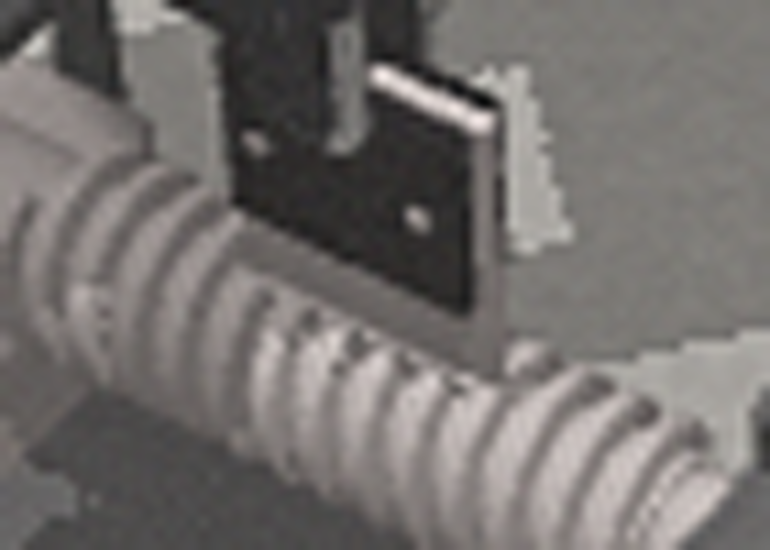

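View pics/w10.png

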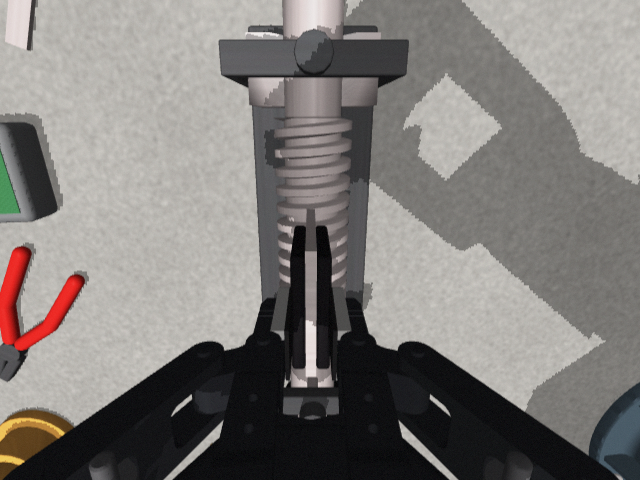

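Request:
{"method": "drive_tool", "body": {"increments": [[0,0,0,0,0,0,-1],[0,0,0,0,0,0,-1],[0,0,0,0,0,0,-1],[-0.002,0,0,0,0,0,-1],[-0.006,0,0,0,0,0,-1],[-0.02,0,0,0,0,0,-1],[-0.03,0,0,0,0,0,-1],[-0.022,0,0,0,0,0,-1],[0,0,0,-10.5,0,0,-1],[0,0,0,-10.5,0,0,-1]]}}

```text
time_s: 16.2
eef_pos: [0.4817, -0.1594, 0.2197]
eef_rot: [-0.33, 0.625, -0.331, -0.625]
wrist_force: [-0.5, 0.2, -1.6]
opening: 0.184
```

Request:
{"method": "drive_tool", "body": {"increments": [[0,0,0,-10.5,0,0,-1],[0,0,0,-10.5,0,0,-1],[0,0,0,-10.5,0,0,-1],[0,0,0,-10.5,0,0,-1],[0,0,0,-10.5,0,0,-1],[0,0,0,-10.5,0,0,-1],[0,0,0,0,0,0,-1],[0,0,0,0,0,0,-1]]}}

```text
time_s: 17.2
eef_pos: [0.4816, -0.1593, 0.2192]
eef_rot: [-0.041, -0.706, -0.041, 0.706]
wrist_force: [0.5, 1.1, -1.0]
opening: 0.189
```

```bash
python3 - <<'E'
from st import *
st(.4861,.2356)
T=tcp();print(np.degrees(np.arctan2(T[1,1],T[0,1])))
E
```

```text
[[-1.000e-04  1.170e-01 -9.931e-01  4.816e-01]
 [ 1.000e-04 -9.931e-01 -1.170e-01 -1.593e-01]
 [-1.000e+00 -1.000e-04  1.000e-04  2.192e-01]
 [ 0.000e+00  0.000e+00  0.000e+00  1.000e+00]]
yaw z -173.28 t 17.2 F [ 0.55  1.07 -0.99] tau [-0.01  -0.081  0.02 ] op 0.18916543457898244
need tool [ 2.0000e-05 -3.9162e-01 -5.0680e-02]
-83.27961420960895
```

Request:
{"method": "drive_tool", "body": {"increments": [[0,-0.03,-0.004,-0.3,0,0,-1],[0,-0.055,-0.007,0,0,0,-1],[0,-0.055,-0.007,0,0,0,-1],[0,-0.055,-0.007,0,0,0,-1],[0,-0.055,-0.007,0,0,0,-1],[0,-0.055,-0.007,0,0,0,-1],[0,-0.055,-0.007,0,0,0,-1],[0,-0.0316,-0.004,0,0,0,-1],[0,0,0,0,0,0,-1],[0,0,0,0,0,0,-1]]}}

```text
time_s: 18.45
eef_pos: [0.4821, 0.2351, 0.219]
eef_rot: [-0.044, -0.706, -0.044, 0.706]
wrist_force: [-0.0, -0.3, -1.7]
opening: 0.189
```

Request:
{"method": "drive_tool", "body": {"increments": [[0.04,0,0,0,0,0,-1],[0.04,0,0,0,0,0,-1],[0,0,0,0,0,0,-1],[0,0,0,0,0,0,-1],[0,0,0,0,0,0,-1],[0,0,0,0,0,0,-1]]}}

```text
time_s: 19.2
eef_pos: [0.4832, 0.2357, 0.1407]
eef_rot: [0.044, 0.707, 0.045, -0.705]
wrist_force: [-0.5, -0.4, -1.8]
opening: 0.19
```

```bash
python3 - <<'E'
from st import *
st(.4861,.2356)
T=tcp();print(np.degrees(np.arctan2(T[1,1],T[0,1])));grab('wrist','w11');grab('scene','s11');crop('s11',360,200,130,150,5,'s11c')
E
```

```text
[[ 2.600e-03  1.255e-01 -9.921e-01  4.832e-01]
 [ 6.000e-04 -9.921e-01 -1.255e-01  2.357e-01]
 [-1.000e+00 -3.000e-04 -2.700e-03  1.407e-01]
 [ 0.000e+00  0.000e+00  0.000e+00  1.000e+00]]
yaw z -172.79 t 19.2 F [-0.54 -0.45 -1.81] tau [-0.005  0.025 -0.042] op 0.18986760798568184
need tool [ 1.00e-05  4.30e-04 -2.92e-03]
-82.78819105112036
```

View pics/w11.png

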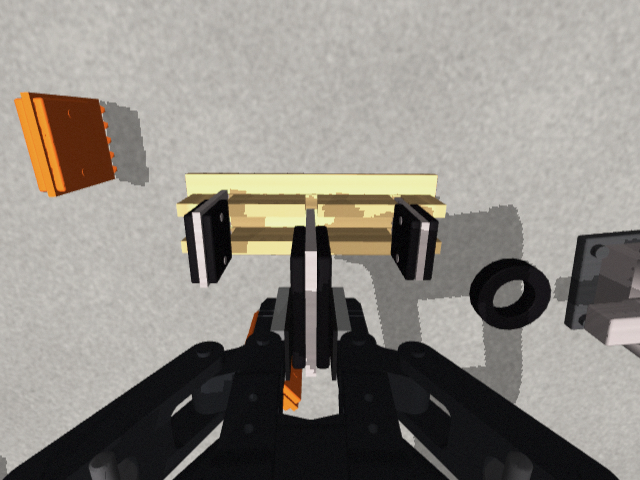

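View pics/s11c.png

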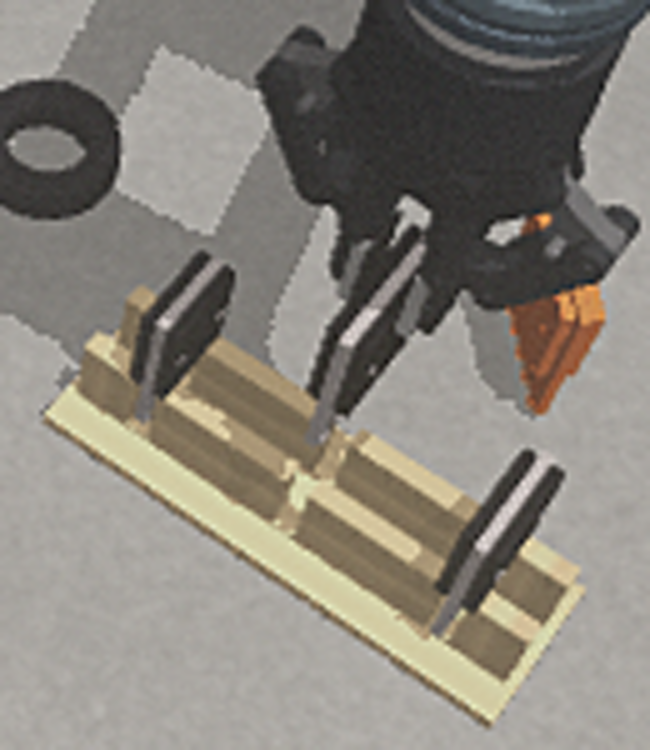

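Request:
{"method": "drive_tool", "body": {"increments": [[0.01,0.0003,-0.0028,0.15,0,0,-1],[0.01,0,0,0,0,0,-1],[0,0,0,0,0,0,-1],[0,0,0,0,0,0,-1],[0,0,0,0,0,0,-1]]}}

```text
time_s: 19.92
eef_pos: [0.4851, 0.2356, 0.1194]
eef_rot: [0.044, 0.706, 0.044, -0.706]
wrist_force: [-0.1, -0.1, -1.9]
opening: 0.185
```

```bash
python3 - <<'E'
from st import *
st(.4861,.2356)
T=tcp();print(np.degrees(np.arctan2(T[1,1],T[0,1])));grab('wrist','w12');crop('w12',200,150,240,230,2.5,'w12c')
E
```

```text
[[ 4.000e-04  1.232e-01 -9.924e-01  4.851e-01]
 [ 1.000e-04 -9.924e-01 -1.232e-01  2.356e-01]
 [-1.000e+00 -0.000e+00 -4.000e-04  1.194e-01]
 [ 0.000e+00  0.000e+00  0.000e+00  1.000e+00]]
yaw z -172.92 t 19.925 F [-0.11 -0.11 -1.87] tau [-0.009 -0.015  0.002] op 0.1847637835993717
need tool [ 0.       0.00013 -0.00095]
-82.92446114064101
```

View pics/w12c.png

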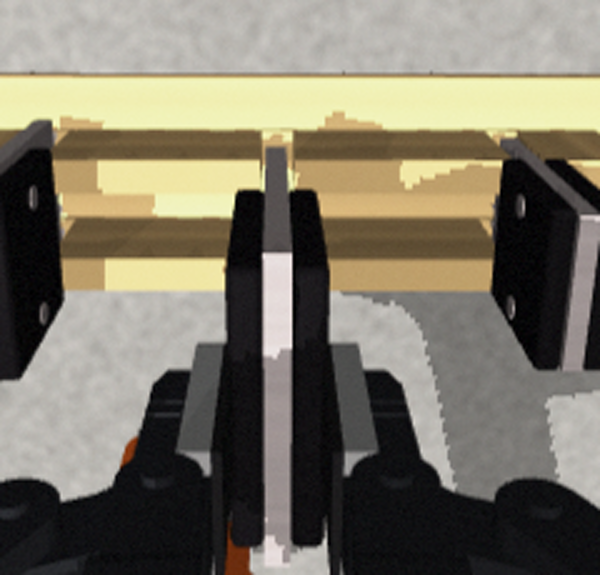

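Request:
{"method": "drive_tool", "body": {"increments": [[0.012,0.0001,-0.0009,0,0,0,-1],[0.008,0,0,0,0,0,-1],[0.006,0,0,0,0,0,-1],[0,0,0,0,0,0,-1],[0,0,0,0,0,0,-1]]}}

```text
time_s: 20.6
eef_pos: [0.486, 0.2356, 0.0933]
eef_rot: [0.044, 0.706, 0.044, -0.706]
wrist_force: [-0.2, 1.4, -2.0]
opening: 0.189
```

```bash
python3 - <<'E'
from st import *
st(.4861,.2356)
E
```

```text
[[ 2.000e-04  1.232e-01 -9.924e-01  4.860e-01]
 [ 0.000e+00 -9.924e-01 -1.232e-01  2.356e-01]
 [-1.000e+00 -0.000e+00 -2.000e-04  9.330e-02]
 [ 0.000e+00  0.000e+00  0.000e+00  1.000e+00]]
yaw z -172.92 t 20.6 F [-0.23  1.44 -1.97] tau [ 0.038 -0.037  0.027] op 0.18850098418268052
need tool [ 0.e+00 -0.e+00 -7.e-05]
```

Request:
{"method": "drive_tool", "body": {"increments": [[0.008,0,0,0,0,0,-1],[0.008,0,0,0,0,0,-1],[0.006,0,0,0,0,0,-1],[0.002,0,0,0,0,0,-1],[0,0,0,0,0,0,-1],[0,0,0,0,0,0,-1]]}}

```text
time_s: 21.35
eef_pos: [0.4861, 0.2356, 0.0694]
eef_rot: [0.044, 0.706, 0.044, -0.706]
wrist_force: [-0.6, -0.1, -1.9]
opening: 0.187
```

```bash
python3 - <<'E'
from st import *
st(.4861,.2356)
E
```

```text
[[ 5.000e-04  1.231e-01 -9.924e-01  4.861e-01]
 [ 1.000e-04 -9.924e-01 -1.231e-01  2.356e-01]
 [-1.000e+00 -1.000e-04 -5.000e-04  6.940e-02]
 [ 0.000e+00  0.000e+00  0.000e+00  1.000e+00]]
yaw z -172.93 t 21.35 F [-0.63 -0.06 -1.91] tau [-0.02  -0.002  0.02 ] op 0.18689506546131368
need tool [-0.e+00  3.e-05  3.e-05]
```

Request:
{"method": "drive_tool", "body": {"increments": [[0.001,0,0,0,0,0,-1],[0.001,0,0,0,0,0,-1],[0.0005,0,0,0,0,0,-1],[0,0,0,0,0,0,-1],[0,0,0,0,0,0,-1]]}}

```text
time_s: 21.98
eef_pos: [0.486, 0.2356, 0.0669]
eef_rot: [0.044, 0.706, 0.044, -0.706]
wrist_force: [-1.3, -0.9, 2.4]
opening: 0.182
```

```bash
python3 - <<'E'
from st import *
st(.4861,.2356)
E
```

```text
[[ 2.000e-04  1.231e-01 -9.924e-01  4.860e-01]
 [ 0.000e+00 -9.924e-01 -1.231e-01  2.356e-01]
 [-1.000e+00 -0.000e+00 -2.000e-04  6.690e-02]
 [ 0.000e+00  0.000e+00  0.000e+00  1.000e+00]]
yaw z -172.93 t 21.975 F [-1.34 -0.86  2.39] tau [-0.062  0.211 -0.014] op 0.18209360696630447
need tool [ 0.0e+00  1.0e-05 -1.5e-04]
```

Request:
{"method": "drive_tool", "body": {"increments": [[0,0,0,0,0,0,-0.4],[0,0,0,0,0,0,-0.2],[0,0,0,0,0,0,-0.0],[0,0,0,0,0,0,0.1],[0,0,0,0,0,0,0.1],[0,0,0,0,0,0,0.1]]}}

```text
time_s: 22.72
eef_pos: [0.4859, 0.2356, 0.0667]
eef_rot: [0.044, 0.706, 0.044, -0.706]
wrist_force: [0.2, -0.0, -0.0]
opening: 0.552
```

```bash
python3 - <<'E'
from st import *
st(.4861,.2356);grab('wrist','w13')
E
```

```text
[[ 0.      0.1231 -0.9924  0.4859]
 [ 0.     -0.9924 -0.1231  0.2356]
 [-1.      0.     -0.      0.0667]
 [ 0.      0.      0.      1.    ]]
yaw z -172.93 t 22.725 F [ 0.23 -0.01 -0.03] tau [ 0.024 -0.018  0.001] op 0.5520989512081117
need tool [ 0.0e+00 -1.0e-05 -2.1e-04]
```

View pics/w13.png

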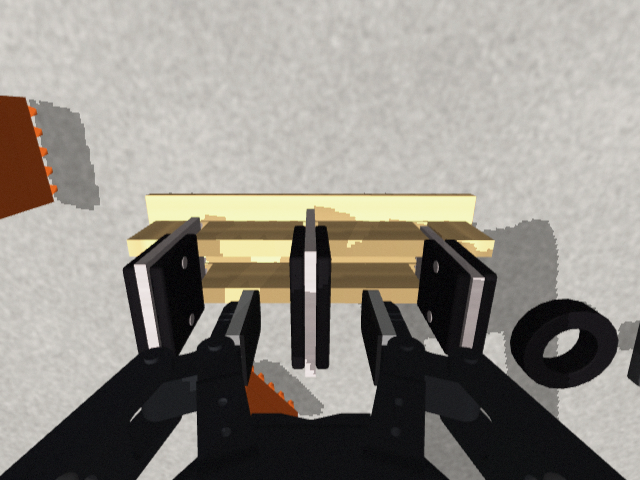

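The picture shows the gauge upright in the middle place at u≈311, with the pads clear on both sides (u≈250 and 370). Now retreating straight up.

Request:
{"method": "drive_tool", "body": {"increments": [[-0.01,0,0,0,0,0,0.1],[-0.03,0,0,0,0,0,0.1],[-0.05,0,0,0,0,0,0.1],[-0.06,0,0,0,0,0,0.1],[-0.05,0,0,0,0,0,0.1],[0,0.03,0.05,0,0,0,0.1],[0,0.03,0.05,0,0,0,0.1],[0,0,0,0,0,0,0.1],[0,0,0,0,0,0,0.1]]}}

```text
time_s: 23.9
eef_pos: [0.3948, 0.1638, 0.2679]
eef_rot: [0.043, 0.707, 0.044, -0.705]
wrist_force: [0.1, 0.1, 0.6]
opening: 0.548
```

```bash
python3 - <<'E'
from st import *
st(.4861,.2356);grab('wrist','w14');grab('scene','s14')
c=load('s14');P=cloud(c).reshape(-1,3)
m=(abs(P[:,0]-.484)<.05)&(abs(P[:,1]-.231)<.03)&(P[:,2]>.085); G=P[m]
print(G.mean(0).round(4),cv2.minAreaRect(G[:,:2].astype(np.float32)*1000),np.percentile(G[:,2],[5,50,95]).round(4))
E
```

```text
[[ 2.800e-03  1.227e-01 -9.924e-01  3.948e-01]
 [ 5.000e-04 -9.924e-01 -1.227e-01  1.638e-01]
 [-1.000e+00 -2.000e-04 -2.800e-03  2.679e-01]
 [ 0.000e+00  0.000e+00  0.000e+00  1.000e+00]]
yaw z -172.95 t 23.9 F [0.1  0.06 0.63] tau [0.049 0.004 0.03 ] op 0.5482920196796198
need tool [ 0.00029 -0.06004 -0.09945]
[0.4804 0.2341 0.1615] ((474.717041015625, 233.3363800048828), (87.15033721923828, 21.903371810913086), 12.473491668701172) [0.0886 0.0935 0.5959]
```

View pics/s14.png

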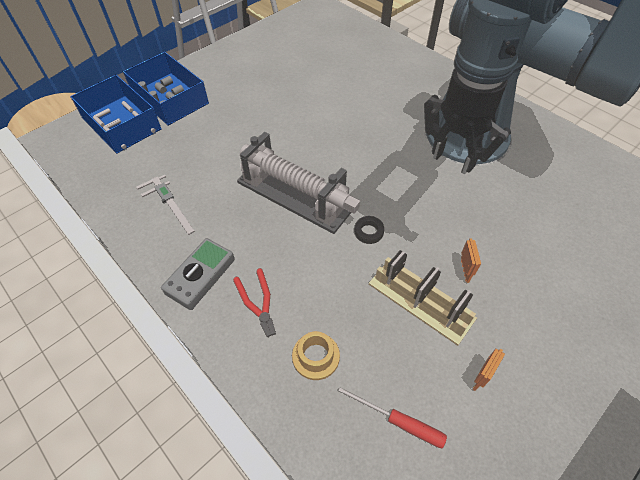

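The scene picture shows the gauge back in the middle place at about (427,285). Everything else is where it started and the gripper is clear, so I'm handing in.

```bash
python3 - <<'E'
from h import *
P=cloud(load('s14')).reshape(-1,3); m=(abs(P[:,0]-.484)<.05)&(abs(P[:,1]-.231)<.03)&(P[:,2]>.085)&(P[:,2]<.11); G=P[m]
print(G.mean(0).round(4),cv2.minAreaRect(G[:,:2].astype(np.float32)*1000))
print(hand_in())
E
```

```text
[0.4876 0.2365 0.0928] ((485.7601623535156, 235.51719665527344), (65.28815460205078, 18.02405548095703), 7.128049373626709)
the job is handed in; nothing more can be done
None
```

I seated the 12 mm gauge (middle place in the rack) in the spindle thread, then put it back in its place and handed the job in at about 24 s.

- **Finding the thread:** I located the crests by fitting the helix to the wrist camera's depth image, and lowered the gauge straight into the gaps. I felt along the thread only once it was seated, with small nudges of about 0.2 mm each way.
- **Seating:** It stopped firmly with the tool at z = 0.1398 m, against 0.1396 m predicted for fully home. The height did not change during the nudges, so the leaf was resting on the crests. It sat level and square along the spindle to within about 0.1°.
- **Press:** I held it there for about 2.5 s, pressing with roughly 5 to 8 N.
- **Return:** The gauge reached the rack at the same tool height as when I picked it up (0.0669 m). After I let go, the scene camera put it within about 0.5 mm and 0.2° of where it started. In the last picture nothing else appears moved, and the gripper is well clear.

No check failed. The cameras disagreed by 1–2 mm on absolute positions, which is within their stated calibration. `hand_in` reports no verdict, so I don't know how it was judged.

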